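# Clamp the laser tube in its cradle

## Robot

A 6-joint arm with a two-finger parallel gripper is mounted at the origin on the work surface. World frame = base frame: x ahead of the robot, y to its left, z up, the work surface at z = 0. Lengths are in m, angles in rad, forces in N, time in s.
With the tool pointing down it reaches from about 0.3 to 0.775 m from the base axis. Payload 14.6 kg.
Tool frame: the origin (TCP) lies at the very end of the fingers, on their centre line; the grasp point (between the pads) lies 19 mm behind it; z points along the fingers, y is the direction in which the jaws open and shut (so a half turn about z gives the same grasp; the last joint's range is limited). The gripper opens to 94 mm and grips with 3 to 60 N. Pads are 16 mm wide; open, the fingers measure 119 mm over their backs; the gripper's body (75 mm by 177 mm) begins 78 mm behind the grasp point.
Start: joints at [1.034, 0.3, 1.521, -0, 1.321, -0.067], TCP at [0.249, 0.49, 0.181] pointing down, gripper open.
Joint ranges: [-3.03, 3.03], [-0.79, 2.21], [0.23, 2.52], [-1.04, 4.18], [0, 3.07], [-2.55, 2.55]. Speed limits (rad/s): [2.22, 2.22, 2.57, 3.14, 3.14, 3.14].

## Interface

Orientations are given as [roll, pitch, yaw] about the fixed x, y, z axes, in that order (R = Rz(yaw) Ry(pitch) Rx(roll)).
In Python, from station import ctrl, vision, ticket gives the robot as it stands.
- The arm moves only by the tool step_arm, never from a script. Its argument "steps" is a list of rows, each an object of numbers: "x", "y", "z": the shift along the tool's x, y, z in m; "ax", "ay", "az": the turn, a rotation vector about the tool's x, y, z in degrees; "claw": the finger opening in m, from 0 to 0.094. A call has 1 to 5 rows; each row shifts and turns the pose as measured when the row begins, along the tool's axes as they then stand; what a row does not reach is not made up. A row lasts 1/12 s, in which the tool goes at most 41.7 mm and 7.16 degrees, less where a joint would pass 70% of its speed; a pose out of reach is approached as far as the arm can. A call with a gripper value outside its range is refused whole. The fingers move at their own pace and stop on an object; "grip_force" is the grip in N (left out, the last holds). Time passes only in rows, so rows that do not move let the fingers close. It gives the time, the measured TCP pose, the force and the opening at its end, in the units of the state.
- ctrl.get_obs(): the state, without advancing time (a new reading comes with each control period).
- vision.camera(name): name is "side" or "top"; returns (picture, depth): 384x512x3 uint8, red, green, blue; 384x512 float32, m along the optical axis (not along the pixel's ray), 0 where there is no reading.
- vision.camera_params(name): a dict with "fov_y" (degrees; the focal length in pixels is half the picture's height over the tangent of half this angle, whatever the lens; pixels are square), "cx", "cy" (the principal point, pixels), "origin" and "attitude" of the camera in the world. Camera axes: x right, y up, looking along -z (the intrinsics and any distortion apply to the point x, -y, -z); pixel columns grow to the right and rows downward; lengths in m; the calibration is good to about 2 mm. A picture is of the moment at which its call begins. camera_params takes no time and is no camera call.
- ticket.hand_in(): hands the job in, once; it reports no verdict.
The state is a dict: "time_s": time; "qpos": joint angles; "joint_vel": joint speeds; "tau": joint torques, N m; "ee_pos": TCP position; "eef_rot": TCP orientation; "force": force on the tool from outside, world axes, zero at the start; "moment": the same for the moment, N m; "grip_width": finger opening in m.
Only numpy, scipy, OpenCV 4.12 (cv2) and the standard library are available. Lean on these libraries where they do the work, as an engineer would, in place of code of your own. Each camera call takes 0.05 s, during which the arm holds its last target.

## Task

Secure the laser tube that lies in the cradle on the optical table: with the outside of a finger, push the clamp strap round over the tube until it meets its stop, and only then press the cam lever fully down with the fingertips, so that the pad presses on the tube. Only push, never grip: nothing is to be pinched or lifted, the tube stays where it lies, and the mirror mount, screwdriver and spare post are left alone.

Things in the scene. Friction and masses are not known exactly. Their poses are not given: they have to be found in the camera images.
- pivot (a point): Fixed clamp on an aluminium base plate 170 x 200 x 12 mm, standing on the table. This point lies on the vertical pivot axis of the strap, 110 mm above the table, at the strap's mid-thickness; its axes are the clamp's: x along the tube, y from the pivot post across the tube (the tube's axis is 60 mm from the pivot in +y and 55 mm above the table), z up.
- strap (a joint): Steel clamp strap, a flat bar 24 mm wide and 14 mm thick (103 to 117 mm above the table) that swings level about the pivot. 0 = fully open (pointing about along the clamp's -x, 187 degrees from its +x), growing clockwise seen from above to 1.7 rad at its hard stop, where it lies square across the tube along the clamp's +y. Stiff: about 3 N at 100 mm moves it; it stays where it is left.
- strap_end (a point): Middle of the strap's free end, 125 mm from the pivot axis, 110 mm above the table; its x axis points along the strap away from the pivot. A finger that pushes near this end and follows the swing passes over an end of the tube (top 75 mm above the table), so the fingertip should stay between about 80 and 100 mm above the table; at the stop the strap's last 40 mm overhang the tube on the far side.
- strap_mid (a point): Middle of the strap bar, half-way from pivot to free end, mid-thickness; x along the strap away from the pivot, z up.
- lever (a joint): Dark cam lever on top of the strap at the pivot, hinged about a level axis square to the strap, turning round with the strap and pointing the opposite way from it. 0 = raised 63 degrees above level, growing to 1.1 rad as it is pressed down, where it lies level at its hard stop. Stiff: about 2 N at 75 mm from the hinge moves it, and it stays where it is left.
- lever_end (a point): Free end of the cam lever, 92 mm from its hinge axis, at mid-thickness. The lever is 10 mm thick and 12 mm wide, its last 30 mm a paddle 26 mm wide. Its hinge axis crosses the pivot axis 130 mm above the table; the cheeks round it reach 139 mm. Nothing lies under the lowered lever but the base plate.
- lever_mid (a point): Point on the lever 50 mm from its hinge, mid-thickness; its x axis points along the lever towards the hinge, z is its upper side's normal.
- pad: Black rubber pad, 18 mm in diameter and 27 mm tall, under the strap 60 mm from the pivot; with the lever raised it clears the tube by 3 mm, and the cam drives it down onto the tube as the lever is pressed. Origin at its centre.
- tube_mid (a point): Middle of the axis of the grey laser tube, 40 mm in diameter and 178 mm long, 0.3 to 0.5 kg, lying loose in the V cradle, its top 75 mm above the table.
- mirror_mid (a point): Bystander: mirror mount on a post with a black foot 45 x 70 mm, 118 mm tall; point on its post axis 60 mm up.
- driver_grip (a point): Bystander: black-handled screwdriver 170 mm long lying on the table; point at the middle of its handle.
- post_mid (a point): Bystander: spare steel post standing on the table, 31 mm in diameter at the foot, 75 mm tall; point on its axis half-way up.
- tube: The same laser tube; origin at the middle of its axis, x along the axis.
Not all that is in view belongs to the job. There is more than one size of the tube; the job needs the middle-sized.

How it is judged:
By the outcome, as a careful person would: the job done as asked, in the order asked, and still so for the second after the job is handed in, with the robot touching nothing.
It also fails if it takes over 48 s, if anything falls off the work surface, if the arm or the gripper's body presses on something with over 40 N, if the wrist force passes 120 N, or if a joint passes its speed limit or range.

## Working session

There is one attempt and no reset: what is moved stays moved. The work goes in short steps, Python scripts to look and compute and a tool call to move; the robot and the scene stay as the last step left them, time stands still between calls to the robot, and variables do not carry over. Pictures are saved under pics/ and viewed, and the job is handed in when it is done.

Besides the shell and the picture viewer there is one more tool, called after "Emit:" by a JSON object that holds its "method" and its "body". step_arm: Moves the arm, as the interface text tells. Its arguments: {"type":"object","properties":{"steps":{"type":"array"},"grip_force":{"type":"number"}},"required":["steps"]}

```bash
ls; mkdir -p pics; python3 - <<'E'
from station import ctrl, vision, ticket
import cv2,numpy as np
for n in ("side","top"):
    p,d=vision.camera(n); cv2.imwrite(f"pics/{n}0.png",p[:,:,::-1]); np.savez(f"{n}0.npz",p=p,d=d); print(vision.camera_params(n))
print(ctrl.get_obs())
E
```

```text
pics
{'fov_y': 56.866659571207144, 'cx': 253.21813889593727, 'cy': 192.11602941744223, 'origin': array([ 0.45382903, -0.5516013 ,  0.60079175]), 'attitude': array([ 0.97694379, -0.00454577, -0.21640639])}
{'fov_y': 46.23943935678543, 'cx': 256.28850613466926, 'cy': 192.05168563049003, 'origin': array([0.41492533, 0.04386185, 1.12739147]), 'attitude': array([ 0.16319748,  0.01518349, -1.54370662])}
{'time_s': 0.1, 'qpos': array([ 1.03440530e+00,  3.00403296e-01,  1.52149661e+00, -2.73641530e-05,
        1.32067633e+00, -6.65729772e-02]), 'joint_vel': array([-0.00110763, -0.00267673, -0.00161065, -0.00023142, -0.00161666,
       -0.0013173 ]), 'tau': array([ 7.98927977e-04, -5.32636714e+01, -3.53284335e+01,  7.09232013e-02,
        2.34601140e-02, -6.23738083e-05]), 'ee_pos': array([0.24886949, 0.49019933, 0.18095926]), 'eef_rot': array([-3.14060948e+00, -3.89844931e-05,  2.67178137e+00]), 'force': array([-0.07729649,  0.52913161,  0.02506995]), 'moment': array([0.0072053 , 0.01667196, 0.02352772]), 'grip_width': 0.09412521525769427}
```

View pics/side0.png

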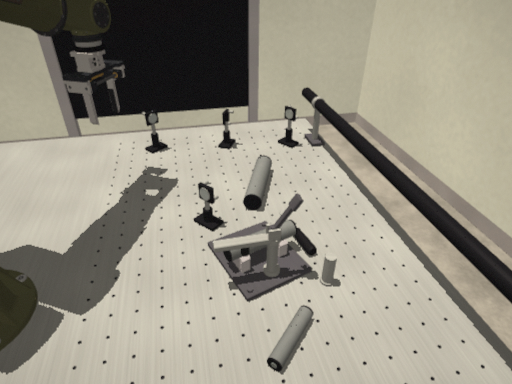

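View pics/top0.png

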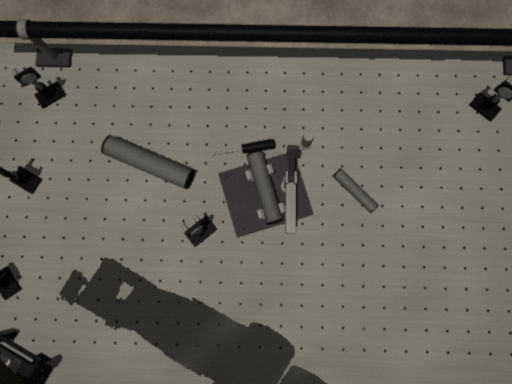

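The side view shows the clamp at about (262,250) px, with the tube, the light strap and the raised dark lever. The top view shows the clamp at (265,190), the spare post at (307,140), the screwdriver at (258,146) and the mirror mount at (201,229). I'll enlarge both.

```bash
cat > h.py <<'E'
import numpy as np,cv2
from scipy.spatial.transform import Rotation as R
from station import ctrl, vision
def cam(n):
    c=vision.camera_params(n); f=192/np.tan(np.radians(c['fov_y']/2))
    return f,c['cx'],c['cy'],np.array(c['origin']),R.from_euler('xyz',c['attitude']).as_matrix()
def unproj(n,u,v,d):
    f,cx,cy,o,M=cam(n); u=np.asarray(u,float);v=np.asarray(v,float)
    return np.stack([(u-cx)/f*d,-(v-cy)/f*d,-d+0*u],-1)@M.T+o
def atz(n,u,v,z):
    f,cx,cy,o,M=cam(n); r=M@np.array([(u-cx)/f,-(v-cy)/f,-1]); return o+r*(z-o[2])/r[2]
def proj(n,P):
    f,cx,cy,o,M=cam(n); q=(np.asarray(P)-o)@M; return np.stack([cx-f*q[...,0]/q[...,2],cy+f*q[...,1]/q[...,2]],-1)
def crop(n,p,u0,u1,v0,v1,name):
    k=min(800/(u1-u0),600/(v1-v0)); cv2.imwrite(name,cv2.resize(p[v0:v1,u0:u1,::-1],None,fx=k,fy=k,interpolation=cv2.INTER_CUBIC)); print(name,k)
E
python3 - <<'E'
from h import *
for n,b in (("top",(200,330,125,245)),("side",(190,350,170,310))):
    z=np.load(n+"0.npz"); crop(n,np.clip(z['p'].astype(float)*1.6,0,255).astype(np.uint8),*b,f"pics/{n}0c.png")
    P=unproj(n,*np.meshgrid(np.arange(512),np.arange(384)),z['d'])
    np.save(n+"P.npy",P)
    for uv in ((330,150),(150,290)) : print(n,uv,P[uv[1],uv[0]], z['d'][uv[1],uv[0]])
    # points in height bands near clamp
P=np.load("topP.npy")
for v in range(140,240,6): print(v,[f"{1000*P[v,u,2]:.0f}" for u in range(216,318,6)])
E
```

```text
pics/top0c.png 5.0
top (330, 150) [ 0.71585436 -0.12154179 -0.00553902] 1.1632963
top (150, 290) [0.34948035 0.32041909 0.0022914 ] 1.1047788
pics/side0c.png 4.285714285714286
side (330, 150) [ 0.98520491  0.53199957 -0.00180248] 1.3096058
side (150, 290) [ 0.35011105 -0.0022305  -0.00144404] 0.7626608
140 ['-2', '-1', '-1', '1', '-1', '0', '-2', '-2', '-1', '21', '1', '-5', '0', '-1', '1', '74', '63']
146 ['-2', '-1', '0', '-1', '-2', '24', '25', '23', '24', '28', '-4', '-2', '201', '203', '-1', '23', '1']
152 ['0', '16', '11', '3', '-3', '22', '69', '70', '-4', '-2', '-4', '-3', '198', '198', '-2', '-5', '-2']
158 ['-0', '-4', '-4', '-1', '-3', '-1', '68', '75', '0', '11', '11', '14', '15', '183', '3', '-2', '-3']
164 ['0', '-1', '-3', '-3', '-2', '1', '71', '73', '63', '48', '13', '13', '14', '170', '-4', '-0', '0']
170 ['-4', '-2', '-2', '11', '9', '10', '64', '71', '71', '51', '12', '9', '15', '155', '-1', '-1', '3']
176 ['0', '11', '14', '10', '14', '10', '47', '75', '72', '13', '8', '8', '121', '134', '9', '-4', '-0']
182 ['-3', '10', '12', '10', '8', '8', '11', '72', '71', '6
[... 287 characters left out ...]
1', '5', '12', '8', '69', '71', '60', '10', '114', '116', '8', '11', '-0']
206 ['-2', '0', '11', '11', '12', '12', '8', '13', '64', '74', '66', '54', '116', '119', '13', '9', '0']
212 ['-2', '-0', '-1', '8', '9', '13', '8', '47', '62', '71', '71', '50', '114', '113', '9', '18', '12']
218 ['-3', '-0', '0', '12', '14', '8', '9', '14', '36', '73', '76', '60', '116', '115', '9', '-1', '-2']
224 ['-4', '1', '1', '9', '11', '12', '11', '9', '11', '57', '12', '0', '115', '117', '-0', '2', '2']
230 ['7', '-4', '-1', '-1', '15', '10', '13', '7', '-2', '-2', '-1', '-5', '116', '121', '-4', '-3', '-0']
236 ['-1', '-2', '-1', '-2', '12', '-4', '-0', '-0', '-0', '2', '3', '-1', '1', '0', '-4', '2', '-3']
```

View pics/top0c.png

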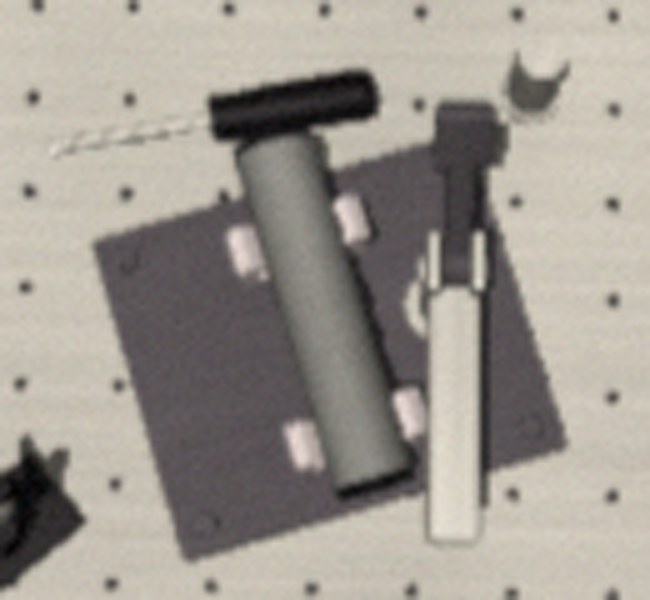

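View pics/side0c.png

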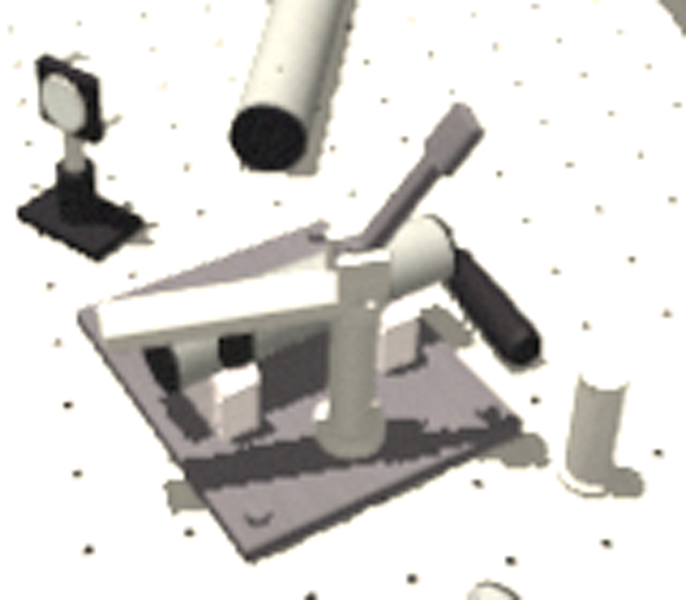

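The strap lies along column 291 in the top view, with its free end at (291,233). The lever paddle is at (293,148) and the tube runs from (256,154) to (275,221). Next I'll fit the geometry.

```bash
python3 - <<'E'
from h import *
A=lambda u,v,z: atz("top",200+u/5-.4,125+v/5-.4,z)
e1=A(427,542,.117);e2=A(480,542,.117)
b1=A(428,290,.117);b2=A(488,290,.117)
print("end",e1,e2,np.linalg.norm(e1-e2)*1e3,"base",b1,b2)
pl=[A(*q,.012) for q in((95,243),(435,140),(567,450),(190,560))]
print("plate",np.round(pl,4)); 
print([np.linalg.norm(pl[i]-pl[(i+1)%4]) for i in range(4)], [np.degrees(np.arctan2(*(pl[(i+1)%4]-pl[i])[1::-1])) for i in range(4)])
t1=A(283,145,.06);t2=A(375,482,.06);print("tube ends",t1,t2)
# depth-based strap/tube
P=np.load("topP.npy").reshape(-1,3); uv=np.stack(np.meshgrid(np.arange(512),np.arange(384)),-1).reshape(-1,2)
m=(uv[:,0]>240)&(uv[:,0]<300)&(uv[:,1]>150)&(uv[:,1]<240)
for lo,hi,nm in((.107,.125,'strap'),(.06,.08,'tube')):
    q=P[m&(P[:,2]>lo)&(P[:,2]<hi)]; c=np.median(q,0); w,s,v=np.linalg.svd(q[:,:2]-q[:,:2].mean(0),full_matrices=False)
    d=v[0]; t=(q[:,:2]-q[:,:2].mean(0))@d; print(nm,len(q),q.mean(0),d,np.degrees(np.arctan2(d[1],d[0])),t.min(),t.max(), np.percentile(q[:,2],[5,50,95]))
for n,uu,vv in(("top",500,140),):
    pass
le=A(467,103,.2);print("paddle end",le)
print("post foot",A(533,85,.0), A(545,62,.075),"driver",A(212,120,.012),A(375,90,.012))
E
```

```text
end [ 0.48943686 -0.00315827  0.117     ] [ 0.49005353 -0.02688122  0.117     ] 23.730955112032106 base [ 0.60432397 -0.00169277  0.117     ] [ 0.60498768 -0.02904469  0.117     ]
plate [[ 0.6441  0.1626  0.012 ]
 [ 0.7018 -0.0087  0.012 ]
 [ 0.5447 -0.0769  0.012 ]
 [ 0.4852  0.109   0.012 ]]
[np.float64(0.18073845029088617), np.float64(0.17127592176171738), np.float64(0.19514784510076524), np.float64(0.1677022493357804)] [np.float64(-71.38849612289782), np.float64(-156.54176774951844), np.float64(107.74203909707501), np.float64(18.64029342481342)]
tube ends [0.68525077 0.06761667 0.06      ] [0.5215008  0.01937862 0.06      ]
strap 564 [ 0.54836487 -0.01369259  0.11548052] [-0.99983913 -0.01793629] -178.97227125720076 -0.07906783274843138 0.05875274629678126 [0.11089647 0.11561907 0.11923702]
tube 1140 [0.60110837 0.04586345 0.06997814] [-0.94999164 -0.31227534] -161.80359357768052 -0.09121963593836051 0.08762292034720355 [0.06221545 0.07064425 0.07544223]
paddle end [ 0.66994419 -0.01315301  0.2       ]
post foot [ 0.73531546 -0.05938064  0.        ] [ 0.72561077 -0.05819644  0.075     ] driver [0.70969526 0.10532906 0.012     ] [0.72742225 0.02239679 0.012     ]
```

Pivot is at about (0.615,-0.013) and the clamp yaw is about 18°. The strap now points at about 181° in the world, so it's around 0.42 rad into its swing and needs about 73° more. As a cross-check, the tube axis comes out 60 mm from the pivot, which agrees. I'll close the fingers, turn the tool to yaw π and travel to the strap.

Emit:
{"method": "step_arm", "body": {"steps": [{"az":-7,"x":-0.01,"y":-0.03,"claw":0},{"az":-7,"x":-0.01,"y":-0.035,"claw":0},{"az":-7,"x":-0.012,"y":-0.038,"claw":0},{"az":-6,"x":-0.015,"y":-0.038,"claw":0},{"x":-0.015,"y":-0.038,"claw":0}], "grip_force": 10}}

```text
validation failed for argument at $.st...
```

Emit:
{"method": "step_arm", "body": {"steps": [{"x":-0.01,"y":-0.03,"z":0.0,"ax":0.0,"ay":0.0,"az":-7.0,"claw":0.0}], "grip_force": 10}}

```text
time_s: 0.18
ee_pos: [0.2443, 0.4607, 0.1798]
eef_rot: [-3.14, -0.001, 2.792]
force: [0.4, -0.8, 0.8]
grip_width: 0.0903
```

Emit:
{"method": "step_arm", "body": {"steps": [{"x":-0.01,"y":-0.035,"z":0.0,"ax":0.0,"ay":0.0,"az":-7.0,"claw":0.0},{"x":-0.014,"y":-0.037,"z":0.0,"ax":0.0,"ay":0.0,"az":-7.0,"claw":0.0},{"x":-0.016,"y":-0.037,"z":0.0,"ax":0.0,"ay":0.0,"az":-6.0,"claw":0.0},{"x":-0.018,"y":-0.036,"z":0.0,"ax":0.0,"ay":0.0,"az":0.0,"claw":0.0},{"x":-0.018,"y":-0.036,"z":0.0,"ax":0.0,"ay":0.0,"az":0.0,"claw":0.0}]}}

```text
time_s: 0.6
ee_pos: [0.2927, 0.27, 0.1773]
eef_rot: [-3.137, -0.004, -3.116]
force: [1.2, 0.3, 0.4]
grip_width: 0.0576
```

Emit:
{"method": "step_arm", "body": {"steps": [{"x":-0.018,"y":-0.036,"z":0.0,"ax":0.0,"ay":0.0,"az":0.0,"claw":0.0},{"x":-0.018,"y":-0.036,"z":0.0,"ax":0.0,"ay":0.0,"az":0.0,"claw":0.0},{"x":-0.018,"y":-0.036,"z":0.0,"ax":0.0,"ay":0.0,"az":0.0,"claw":0.0},{"x":-0.018,"y":-0.036,"z":0.0,"ax":0.0,"ay":0.0,"az":0.0,"claw":0.0},{"x":-0.018,"y":-0.036,"z":0.0,"ax":0.0,"ay":0.0,"az":0.0,"claw":0.0}]}}

```text
time_s: 1.02
ee_pos: [0.388, 0.084, 0.1781]
eef_rot: [-3.137, -0.003, -3.113]
force: [1.3, -0.0, -0.2]
grip_width: 0.0243
```

Emit:
{"method": "step_arm", "body": {"steps": [{"x":-0.023,"y":-0.032,"z":0.0,"ax":0.0,"ay":0.0,"az":0.0,"claw":0.0},{"x":-0.023,"y":-0.032,"z":0.0,"ax":0.0,"ay":0.0,"az":0.0,"claw":0.0},{"x":-0.023,"y":-0.032,"z":0.0,"ax":0.0,"ay":0.0,"az":0.0,"claw":0.0},{"x":-0.023,"y":-0.032,"z":0.0,"ax":0.0,"ay":0.0,"az":0.0,"claw":0.0},{"x":-0.023,"y":-0.032,"z":0.0,"ax":0.0,"ay":0.0,"az":0.0,"claw":0.0}]}}

```text
time_s: 1.43
ee_pos: [0.5099, -0.0836, 0.1782]
eef_rot: [-3.137, -0.003, -3.115]
force: [-0.4, 1.1, 0.0]
grip_width: 0.0
```

Emit:
{"method": "step_arm", "body": {"steps": [{"x":0.0,"y":0.0,"z":0.02,"ax":0.0,"ay":0.0,"az":0.0,"claw":0.0},{"x":0.0,"y":0.0,"z":0.02,"ax":0.0,"ay":0.0,"az":0.0,"claw":0.0}]}}

```text
time_s: 1.6
ee_pos: [0.5142, -0.0904, 0.1392]
eef_rot: [-3.135, 0.002, -3.121]
force: [-0.4, 0.7, -0.4]
grip_width: 0.0004
```

Emit:
{"method": "step_arm", "body": {"steps": [{"x":0.004,"y":0.008,"z":0.025,"ax":0.0,"ay":0.0,"az":0.0,"claw":0.0},{"x":0.004,"y":0.008,"z":0.02,"ax":0.0,"ay":0.0,"az":0.0,"claw":0.0},{"x":0.0,"y":0.0,"z":0.003,"ax":0.0,"ay":0.0,"az":0.0,"claw":0.0},{"x":0.0,"y":0.0,"z":0.0,"ax":0.0,"ay":0.0,"az":0.0,"claw":0.0}]}}

```text
time_s: 1.93
ee_pos: [0.504, -0.076, 0.0848]
eef_rot: [-3.137, -0.004, -3.124]
force: [-0.1, 0.2, 0.6]
grip_width: 0.0006
```

```bash
python3 - <<'E'
from h import *
for n,b in (("top",(200,400,125,275)),("side",(190,350,170,290))):
    p,d=vision.camera(n); crop(n,np.clip(p.astype(float)*1.5,0,255).astype(np.uint8),*b,f"pics/{n}1c.png")
E
```

```text
pics/top1c.png 4.0
pics/side1c.png 5.0
```

View pics/side1c.png

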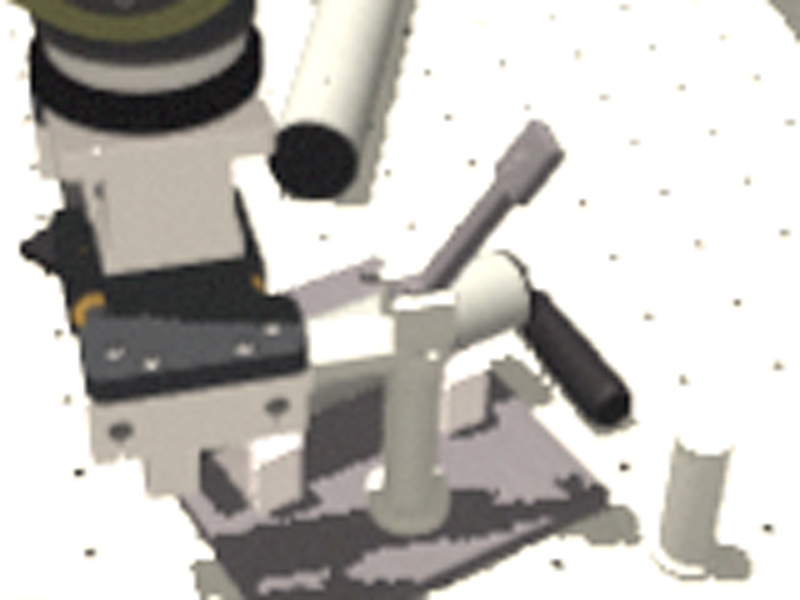

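View pics/top1c.png

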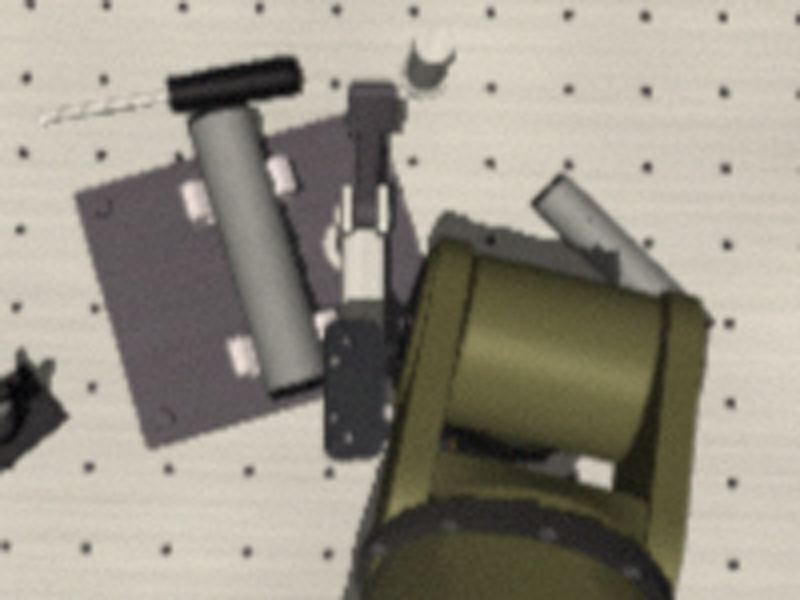

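The fingers are closed on the strap's -y side and clear of it, and the body is above everything. I'm raising the tip a little and approaching.

Emit:
{"method": "step_arm", "body": {"steps": [{"x":0.0,"y":0.012,"z":-0.004,"ax":0.0,"ay":0.0,"az":0.0,"claw":0.0},{"x":0.0,"y":0.01,"z":0.0,"ax":0.0,"ay":0.0,"az":0.0,"claw":0.0},{"x":0.0,"y":0.008,"z":0.0,"ax":0.0,"ay":0.0,"az":0.0,"claw":0.0},{"x":0.0,"y":0.003,"z":0.0,"ax":0.0,"ay":0.0,"az":0.0,"claw":0.0}]}}

```text
time_s: 2.37
ee_pos: [0.5063, -0.0411, 0.0944]
eef_rot: [-3.135, 0.004, -3.125]
force: [0.4, -0.5, -0.3]
grip_width: 0.0008
```

Emit:
{"method": "step_arm", "body": {"steps": [{"x":0.0014,"y":0.0077,"z":0.0,"ax":0.0,"ay":0.0,"az":4.0,"claw":0.0},{"x":0.0014,"y":0.0077,"z":0.0,"ax":0.0,"ay":0.0,"az":4.0,"claw":0.0}]}}

```text
time_s: 2.53
ee_pos: [0.5043, -0.0243, 0.0955]
eef_rot: [-3.136, 0.007, 3.018]
force: [-0.5, 0.9, 0.3]
grip_width: 0.0007
```

Emit:
{"method": "step_arm", "body": {"steps": [{"x":0.0014,"y":0.0077,"z":0.003,"ax":0.0,"ay":0.0,"az":4.0,"claw":0.0},{"x":0.0014,"y":0.0077,"z":0.002,"ax":0.0,"ay":0.0,"az":4.0,"claw":0.0}]}}

```text
time_s: 2.7
ee_pos: [0.5046, -0.0073, 0.0928]
eef_rot: [-3.137, 0.01, 2.872]
force: [-12.9, -2.8, 27.8]
grip_width: 0.0004
```

```bash
cat > rel.py <<'E'
from h import *
o=ctrl.get_obs(); p=o['ee_pos']-np.array([.6147,-.0128,0]); a=o['eef_rot'][2]
d=np.array([np.cos(a),np.sin(a)]);n=np.array([d[1],-d[0]])
print("along",p[:2]@d,"n",p[:2]@n,"z",o['ee_pos'][2],"dir deg",np.degrees(a)%360,"F",o['force'],o['force'][:2]@n,"q6",o['qpos'][5])
E
python3 rel.py; python3 - <<'E'
from h import *
for n,b in (("top",(200,400,125,275)),("side",(190,350,170,290))):
    p,d=vision.camera(n); crop(n,np.clip(p.astype(float)*1.5,0,255).astype(np.uint8),*b,f"pics/{n}2c.png")
E
```

```text
along 0.10762046528343255 n -0.02401248180497242 z 0.09277012509626412 dir deg 164.5662898541295 F [-12.9372672   -2.81319383  27.83388327] -6.1546554739236985 q6 -1.3809143258418424
pics/top2c.png 4.0
pics/side2c.png 5.0
```

View pics/side2c.png

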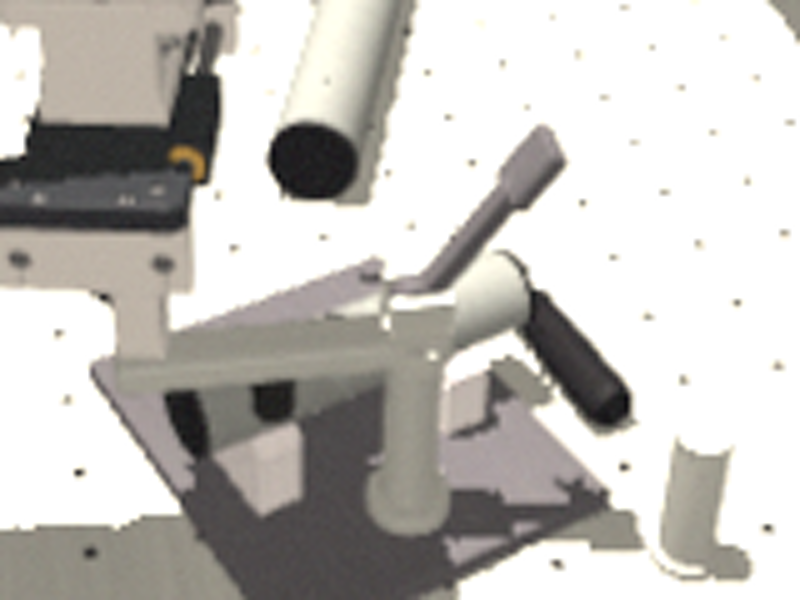

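View pics/top2c.png

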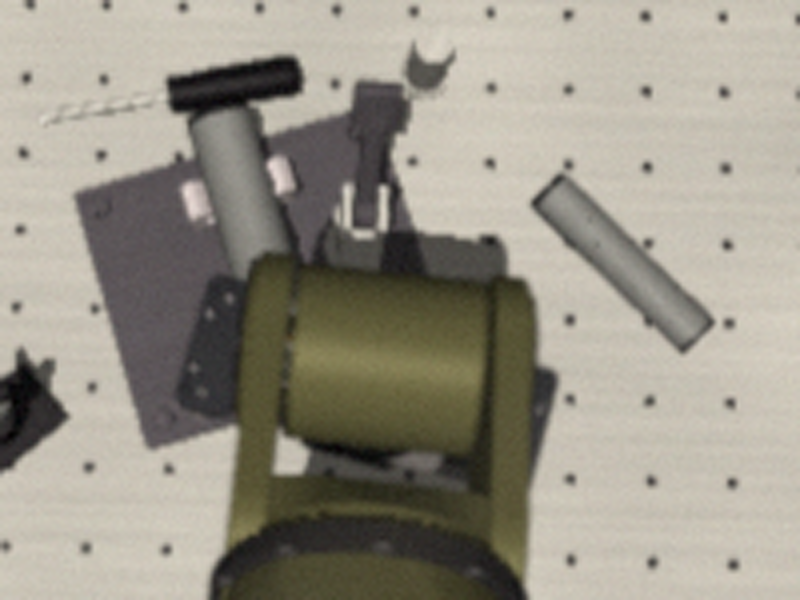

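```bash
python3 - <<'E'
from h import *
o=ctrl.get_obs();print(o['time_s'],o['ee_pos'],o['force'])
for P in ([.5046,-.0073,.0928],[.5046,-.0073,.117],[.4897,-.0150,.117],[.4897,-.0150,.103],[.6147,-.0128,.117],[.494,.0207,.117]):
    q=proj("side",np.array(P)); print(P,q,(q-[190,170])*5)
p,d=vision.camera("side")
crop("side",p,195,290,205,275,"pics/s3.png")
P=unproj("side",*np.meshgrid(np.arange(512),np.arange(384)),d)
for u,v in((216,238),(222,235),(216,243),(220,244),(225,244),(235,244),(250,242),(216,247),(225,247),(250,245),(220,215),(215,225)): print((u,v),P[v,u])
E
```

```text
2.8 [ 0.50454989 -0.00645249  0.09296976] [-9.24355054  3.55080665 17.14593922]
[0.5046, -0.0073, 0.0928] [219.58248569 248.7580936 ] [147.91242844 393.79046802]
[0.5046, -0.0073, 0.117] [219.00420231 239.94740042] [145.02101153 349.73700211]
[0.4897, -0.015, 0.117] [212.14422583 243.51343046] [110.72112914 367.56715228]
[0.4897, -0.015, 0.103] [212.5603075  248.67534213] [112.80153752 393.37671063]
[0.6147, -0.0128, 0.117] [272.12846778 234.21423684] [410.64233889 321.07118418]
[0.494, 0.0207, 0.117] [212.12941117 231.86487119] [110.64705585 309.32435597]
pics/s3.png 8.421052631578947
(216, 238) [ 0.49788273 -0.01857538  0.13318967]
(222, 235) [ 0.50970413 -0.02213726  0.14185033]
(216, 243) [ 0.49772193 -0.0118079   0.11402091]
(220, 244) [ 0.50518403 -0.01674375  0.11428564]
(225, 244) [ 0.5150074  -0.01900429  0.11442127]
(235, 244) [ 0.53520519 -0.01985094  0.11131235]
(250, 242) [ 0.56572811 -0.02246695  0.11324992]
(216, 247) [ 0.49669075 -0.0173469   0.108344  ]
(225, 247) [ 0.45382903 -0.5516013   0.60079175]
(250, 245) [ 0.56556127 -0.02323484  0.105786  ]
(220, 215) [ 0.50049693 -0.09675819  0.24923989]
(215, 225) [ 0.49209461 -0.08722211  0.22224002]
```

View pics/s3.png

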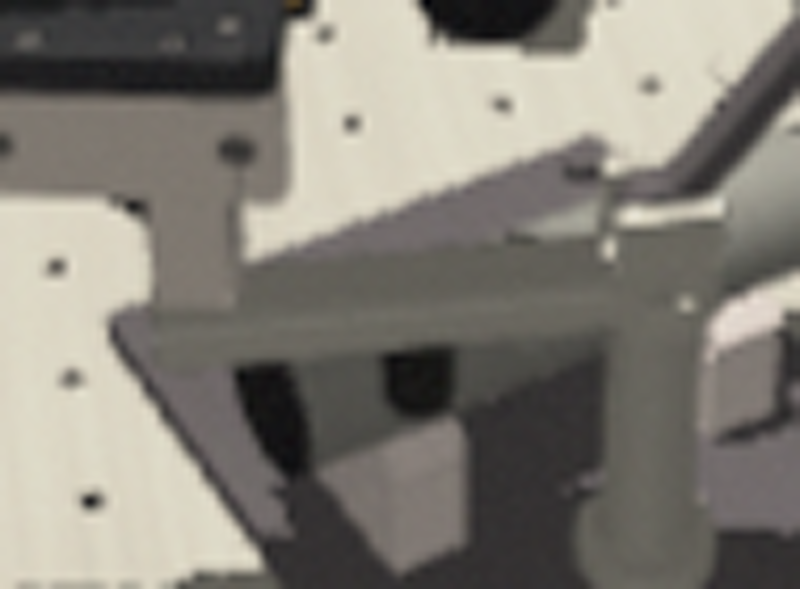

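```bash
python3 - <<'E'
from h import *
for z in (.0848,.1,.11,.12):
  for P in ([.504,-.0885,z],[.504,-.076,z]):
    q=proj("side",np.array(P)); print(P,(q-[190,170])*5)
E
```

```text
[0.504, -0.0885, 0.0848] [176.90982097 554.47359762]
[0.504, -0.076, 0.0848] [171.99927218 530.12422873]
[0.504, -0.0885, 0.1] [175.31126207 526.51653148]
[0.504, -0.076, 0.1] [170.36272849 502.27931447]
[0.504, -0.0885, 0.11] [174.23705115 507.7297442 ]
[0.504, -0.076, 0.11] [169.26334116 483.57382797]
[0.504, -0.0885, 0.12] [173.14442177 488.62083805]
[0.504, -0.076, 0.12] [168.14539126 464.55250944]
```

The camera doesn't agree with the measured pose. The fingertip seems to stand on the strap's top face at z≈0.117, while the measured TCP says 0.093, and there is an upward force. I'll lift off and back away before checking.

Emit:
{"method": "step_arm", "body": {"steps": [{"x":0.0,"y":0.0,"z":-0.015,"ax":0.0,"ay":0.0,"az":0.0,"claw":0.0},{"x":0.0,"y":-0.01,"z":-0.02,"ax":0.0,"ay":0.0,"az":-6.0,"claw":0.0},{"x":0.0,"y":-0.025,"z":-0.01,"ax":0.0,"ay":0.0,"az":-6.0,"claw":0.0},{"x":0.0,"y":-0.025,"z":0.0,"ax":0.0,"ay":0.0,"az":0.0,"claw":0.0},{"x":0.0,"y":0.0,"z":0.0,"ax":0.0,"ay":0.0,"az":0.0,"claw":0.0}]}}

```text
time_s: 3.27
ee_pos: [0.4965, -0.064, 0.1429]
eef_rot: [-3.135, 0.012, 3.101]
force: [0.6, 0.6, -0.8]
grip_width: 0.0009
```

```bash
python3 rel.py; python3 - <<'E'
from h import *
o=ctrl.get_obs();print(o['ee_pos'],o['eef_rot'],o['force'])
for n,b in (("side",(180,300,150,270)),("top",(230,350,145,255))):
    p,d=vision.camera(n); np.savez(n+"4.npz",p=p,d=d)
    if n=="side":
        q=p.copy()
        for dz in (0,.02,.04,.06,.1):
            u,v=proj(n,o['ee_pos']+[0,0,dz]); cv2.circle(q,(int(round(u)),int(round(v))),1,(255,0,0),-1); print(dz,u,v)
        p=q
    crop(n,p,*b,f"pics/{n}4.png")
d=np.load("side4.npz")['d'];P=unproj("side",*np.meshgrid(np.arange(512),np.arange(384)),d)
u0=int(proj("side",o['ee_pos'])[0])
for v in range(190,275,4): print(v,np.round(P[v,u0],3))
E
```

```text
along 0.11604461503783416 n -0.05596257353729211 z 0.14293269158326105 dir deg 177.66824203140754 F [ 0.55393849  0.56706228 -0.84152683] 0.5891300799477474 q6 -1.7266176879350978
[ 0.4964746  -0.06399489  0.14293269] [-3.13469462  0.01211367  3.1008958 ] [ 0.55393849  0.56706228 -0.84152683]
0 218.13649475786983 250.08740046244907
0.02 217.5796350701071 242.00709508718023
0.04 217.003176563067 233.64240129551928
0.06 216.40606602451936 224.97803646487327
0.1 215.1452846632329 206.68348465134355
pics/side4.png 5.0
pics/top4.png 5.454545454545454
190 [ 0.499 -0.109  0.306]
194 [ 0.497 -0.119  0.305]
198 [ 0.496 -0.131  0.307]
202 [ 0.494 -0.141  0.307]
206 [ 0.493 -0.149  0.306]
210 [ 0.492 -0.152  0.301]
214 [ 0.492 -0.151  0.293]
218 [ 0.492 -0.145  0.281]
222 [ 0.492 -0.144  0.274]
226 [ 0.492 -0.144  0.266]
230 [ 0.497 -0.078  0.203]
234 [ 0.497 -0.079  0.194]
238 [ 0.496 -0.079  0.186]
242 [ 0.496 -0.078  0.175]
246 [ 0.501 -0.019  0.112]
250 [0.508 0.076 0.011]
254 [0.507 0.063 0.012]
258 [0.505 0.053 0.008]
262 [ 0.504  0.052 -0.003]
266 [0.502 0.036 0.   ]
270 [ 0.501  0.025 -0.002]
274 [0.499 0.011 0.   ]
```

View pics/side4.png

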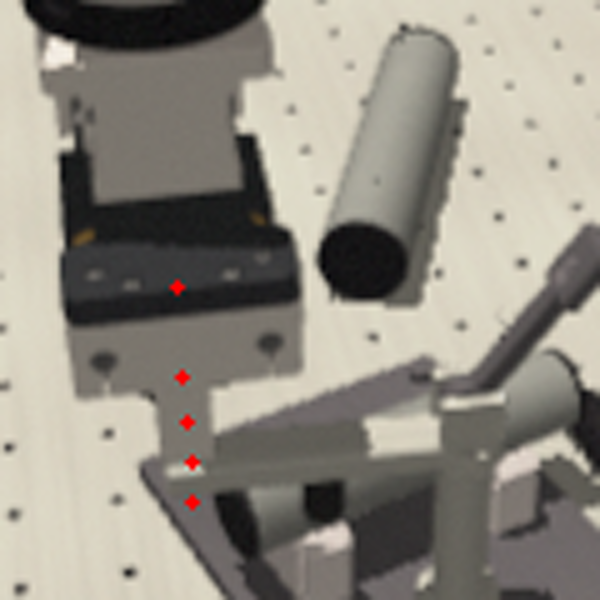

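View pics/top4.png

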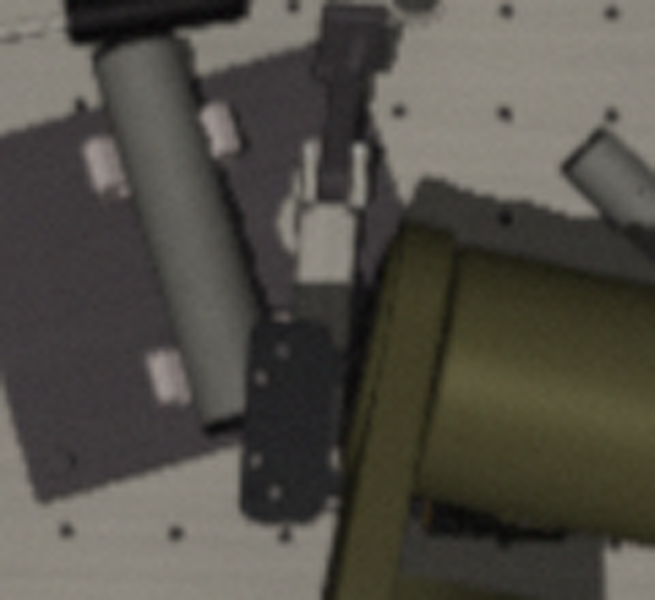

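```bash
python3 - <<'E'
from h import *
z=np.load("side0.npz"); d=z['d'];P=unproj("side",*np.meshgrid(np.arange(512),np.arange(384)),d)
T=np.array([.2489,.4902,.181]); yt=np.array([np.sin(2.6718),-np.cos(2.6718),0])
for s in(-.053,.053): print(proj("side",T+s*yt),T+s*yt, proj("side",T+s*yt+[0,0,.03]))
for u in(95,97,115,117):
  print(u,[(v,np.round(P[v,u],3).tolist()) for v in range(96,130,3)])
# current: robust bottom z of finger at front face
d=np.load("side4.npz")['d'];P=unproj("side",*np.meshgrid(np.arange(512),np.arange(384)),d)
for u in range(211,224,2):
  print(u,[(v,np.round(P[v,u,1:],3).tolist()) for v in range(238,250,1)])
crop("side",z['p'],50,150,50,130,"pics/s0g.png")
E
```

```text
[ 97.23620387 131.80659558] [0.22490683 0.4429419  0.181     ] [ 94.61718747 121.7902387 ]
[118.19155143 117.78117382] [0.27289317 0.5374581  0.181     ] [116.11142832 108.34348087]
95 [(96, [0.129, 0.975, 0.112]), (99, [0.127, 0.974, 0.1]), (102, [0.124, 0.974, 0.088]), (105, [0.122, 0.97, 0.077]), (108, [0.118, 0.974, 0.062]), (111, [0.235, 0.435, 0.244]), (114, [0.233, 0.436, 0.236]), (117, [0.232, 0.429, 0.23]), (120, [0.23, 0.429, 0.222]), (123, [0.226, 0.437, 0.21]), (126, [-0.237, 2.427, -0.604]), (129, [-0.24, 2.413, -0.624])]
97 [(96, [0.136, 0.98, 0.11]), (99, [0.135, 0.973, 0.1]), (102, [0.131, 0.977, 0.086]), (105, [0.128, 0.977, 0.074]), (108, [0.125, 0.979, 0.06]), (111, [0.123, 0.972, 0.05]), (114, [0.119, 0.977, 0.035]), (117, [0.235, 0.439, 0.226]), (120, [0.234, 0.437, 0.218]), (123, [0.232, 0.434, 0.211]), (126, [-0.219, 2.414, -0.6]), (129, [-0.222, 2.399, -0.62])]
115 [(96, [0.279, 0.526, 0.252]), (99, [0.277, 0.527, 0.243]), (102, [0.275, 0.529, 0.233]), (105, [0.274, 0.527, 0.225]), (108, [0.271, 0.53, 0.215]), (111, [0.269, 0.532, 0.205]), (114, [0.191, 0.976,
[... 1870 characters left out ...]
8, 0.113]), (246, [-0.018, 0.111]), (247, [-0.019, 0.109]), (248, [-0.019, 0.106]), (249, [0.08, 0.011])]
221 [(238, [-0.078, 0.184]), (239, [-0.077, 0.18]), (240, [-0.079, 0.18]), (241, [-0.078, 0.177]), (242, [-0.071, 0.168]), (243, [-0.016, 0.116]), (244, [-0.017, 0.114]), (245, [-0.018, 0.113]), (246, [-0.019, 0.111]), (247, [-0.018, 0.107]), (248, [-0.018, 0.104]), (249, [0.08, 0.01])]
223 [(238, [-0.004, 0.118]), (239, [-0.005, 0.116]), (240, [-0.006, 0.114]), (241, [-0.011, 0.116]), (242, [-0.012, 0.114]), (243, [-0.017, 0.116]), (244, [-0.019, 0.116]), (245, [-0.019, 0.113]), (246, [-0.019, 0.11]), (247, [-0.016, 0.105]), (248, [-0.02, 0.105]), (249, [0.033, 0.053])]
pics/s0g.png 7.5
```

View pics/s0g.png

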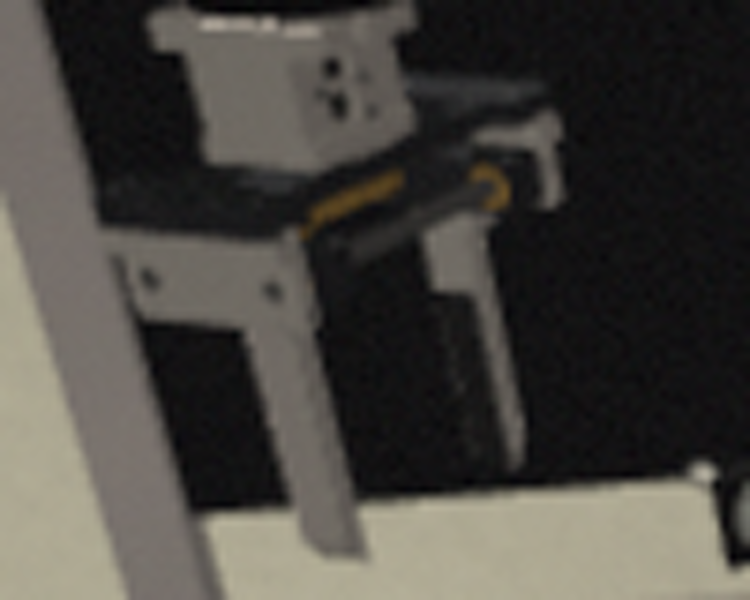

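Both cameras put the fingertip about 25 mm above the measured TCP height. It reads 26 mm at the start pose, about 25–30 mm now, and the contact with the strap top at reading 0.093 gives 24 mm. The finger therefore rode over the strap top instead of pushing its side, and turned the strap only about 4°. x and y agree within 2 mm. I'll take true tip z as reading plus about 25 mm and aim for a reading near 0.065.

Emit:
{"method": "step_arm", "body": {"steps": [{"x":-0.004,"y":0.0,"z":0.03,"ax":0.0,"ay":0.0,"az":0.0,"claw":0.0},{"x":-0.004,"y":0.0,"z":0.03,"ax":0.0,"ay":0.0,"az":0.0,"claw":0.0},{"x":0.0,"y":0.0,"z":0.012,"ax":0.0,"ay":0.0,"az":0.0,"claw":0.0},{"x":0.0,"y":0.0,"z":0.003,"ax":0.0,"ay":0.0,"az":0.0,"claw":0.0},{"x":0.0,"y":0.0,"z":0.0,"ax":0.0,"ay":0.0,"az":0.0,"claw":0.0}]}}

```text
time_s: 3.78
ee_pos: [0.5066, -0.058, 0.0655]
eef_rot: [-3.136, 0.014, 3.101]
force: [0.4, 0.8, -0.6]
grip_width: 0.0002
```

```bash
python3 rel.py; cat > look.py <<'E'
import sys
from h import *
k=sys.argv[1]; o=ctrl.get_obs();print(o['ee_pos'],o['eef_rot'],o['force'],o['time_s'])
for n,b in (("side",(180,340,150,290)),("top",(200,360,125,245))):
    p,d=vision.camera(n); np.savez(f"{n}{k}.npz",p=p,d=d)
    if n=="side":
        for dz in (.025,): u,v=proj(n,o['ee_pos']+[0,0,dz]); cv2.circle(p,(int(round(u)),int(round(v))),1,(255,0,0),-1)
    crop(n,p,*b,f"pics/{n}{k}.png")
E
python3 look.py 5
```

```text
along 0.10615647091663875 n -0.049540384044391685 z 0.06548630349153414 dir deg 177.6522262226959 F [ 0.40084455  0.75927309 -0.61615105] 0.7750563136046307 q6 -1.7110953501425585
[ 0.50660322 -0.05795011  0.0654863 ] [-3.13583454  0.01372486  3.10061627] [ 0.40084455  0.75927309 -0.61615105] 3.7833
pics/side5.png 4.285714285714286
pics/top5.png 5.0
```

View pics/side5.png

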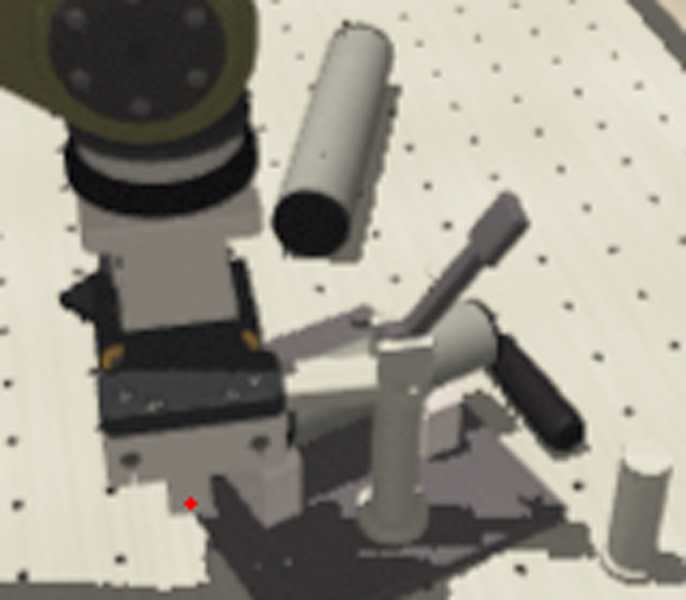

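Tip now sits at about z 0.091–0.094, in front of the strap side. Lowering 2 mm and pushing.

Emit:
{"method": "step_arm", "body": {"steps": [{"x":0.0,"y":0.01,"z":0.002,"ax":0.0,"ay":0.0,"az":0.0,"claw":0.0},{"x":-0.002,"y":0.01,"z":0.0,"ax":0.0,"ay":0.0,"az":0.0,"claw":0.0},{"x":0.0,"y":0.006,"z":0.0,"ax":0.0,"ay":0.0,"az":2.0,"claw":0.0},{"x":0.001,"y":0.004,"z":0.0,"ax":0.0,"ay":0.0,"az":2.0,"claw":0.0},{"x":0.001,"y":0.004,"z":0.0,"ax":0.0,"ay":0.0,"az":2.0,"claw":0.0}]}}

```text
time_s: 4.3
ee_pos: [0.5111, -0.0204, 0.0682]
eef_rot: [-3.137, 0.022, 2.993]
force: [0.2, -2.6, -2.8]
grip_width: 0.0006
```

```bash
python3 rel.py
```

```text
along 0.10130578630102452 n -0.02287039071128426 z 0.06820077475070932 dir deg 171.46511702572414 F [ 0.20072587 -2.59524733 -2.76460774] -2.5367167265007846 q6 -1.5262604999465321
```

The force is now sideways at −2.6 N along the push normal, so the finger is on the strap. I'll follow the swing.

Emit:
{"method": "step_arm", "body": {"steps": [{"x":0.003,"y":0.0077,"z":0.002,"ax":0.0,"ay":0.5,"az":4.0,"claw":0.0},{"x":0.003,"y":0.0077,"z":0.002,"ax":0.0,"ay":0.5,"az":4.0,"claw":0.0},{"x":0.003,"y":0.0077,"z":0.001,"ax":0.0,"ay":0.3,"az":4.0,"claw":0.0}]}}

```text
time_s: 4.55
ee_pos: [0.5093, 0.0063, 0.0659]
eef_rot: [-3.139, 0.006, 2.775]
force: [2.1, -3.5, 0.1]
grip_width: 0.0006
```

```bash
python3 rel.py; python3 look.py 6
```

```text
along 0.10523182023376453 n -0.01989091500662244 z 0.06594015284757435 dir deg 159.006549849391 F [ 2.13351559 -3.52108021  0.0786206 ] -2.5229998873052284 q6 -1.2583828837331432
[0.50932718 0.0063299  0.06594015] [-3.13852748  0.00585305  2.77518783] [ 2.13351559 -3.52108021  0.0786206 ] 4.55
pics/side6.png 4.285714285714286
pics/top6.png 5.0
```

View pics/side6.png

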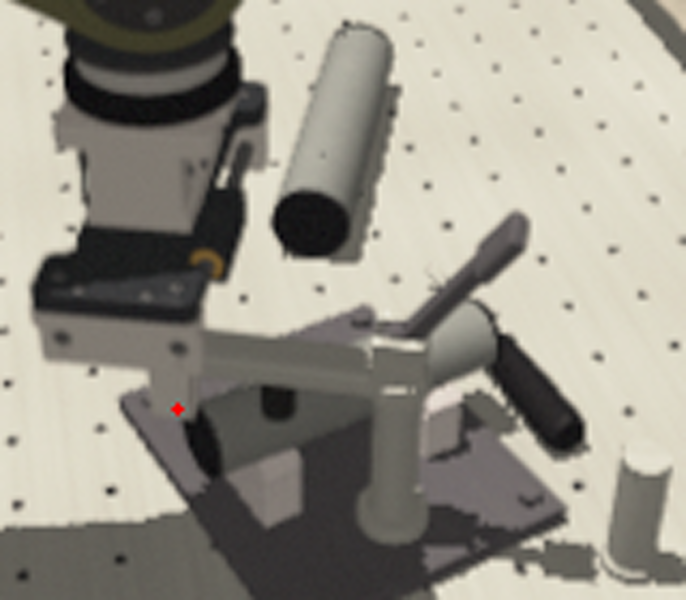

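View pics/top6.png

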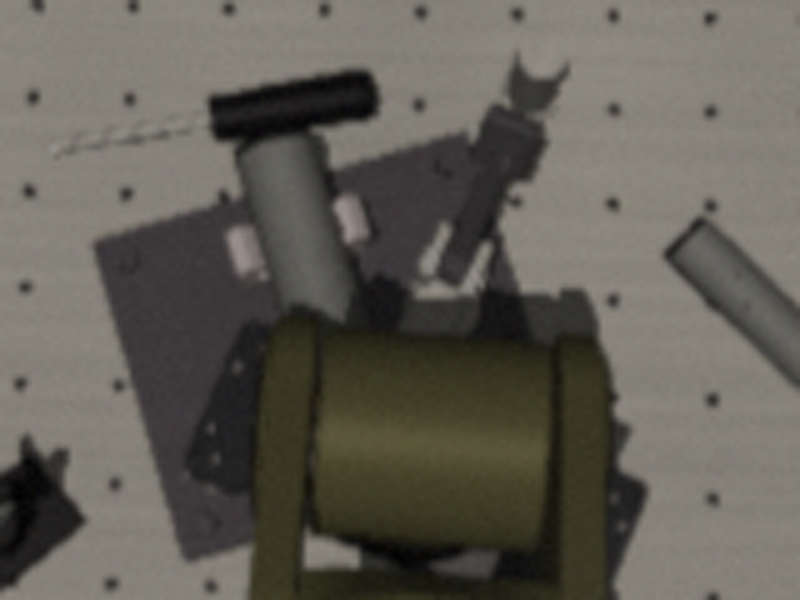

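The strap is now at about 158°, with the finger on its side near the free end and the tip clear of the tube. Continuing.

Emit:
{"method": "step_arm", "body": {"steps": [{"x":0.002,"y":0.0074,"z":0.001,"ax":0.0,"ay":0.1,"az":4.0,"claw":0.0},{"x":0.002,"y":0.0074,"z":0.001,"ax":0.0,"ay":0.1,"az":4.0,"claw":0.0},{"x":0.002,"y":0.0074,"z":0.001,"ax":0.0,"ay":0.1,"az":4.0,"claw":0.0},{"x":0.002,"y":0.0074,"z":0.001,"ax":0.0,"ay":0.1,"az":4.0,"claw":0.0}]}}

```text
time_s: 4.98
ee_pos: [0.5169, 0.0372, 0.0643]
eef_rot: [-3.141, 0.004, 2.502]
force: [-0.7, -4.3, 1.3]
grip_width: 0.0002
```

```bash
python3 rel.py
```

```text
along 0.10828990861923113 n -0.018265427582059023 z 0.06434686889208788 dir deg 143.34527333285675 F [-0.692      -4.26992222  1.30031531] -3.838652992975476 q6 -0.9263101997855183
```

Emit:
{"method": "step_arm", "body": {"steps": [{"x":0.001,"y":0.0072,"z":0.0,"ax":0.0,"ay":0.1,"az":4.0,"claw":0.0},{"x":0.001,"y":0.0072,"z":0.0,"ax":0.0,"ay":0.1,"az":4.0,"claw":0.0},{"x":0.001,"y":0.0072,"z":0.0,"ax":0.0,"ay":0.1,"az":4.0,"claw":0.0},{"x":0.001,"y":0.0072,"z":0.0,"ax":0.0,"ay":0.1,"az":4.0,"claw":0.0}]}}

```text
time_s: 5.32
ee_pos: [0.5328, 0.0622, 0.0649]
eef_rot: [-3.139, -0.003, 2.221]
force: [-1.8, -2.0, -1.2]
grip_width: 0.0006
```

```bash
python3 rel.py; python3 look.py 7
```

```text
along 0.10926470733658156 n -0.019835033031608235 z 0.06486170324926313 dir deg 127.25377812717146 F [-1.78372704 -2.03739105 -1.22620636] -2.6531065900247706 q6 -0.602735411917678
[0.53276906 0.0621635  0.0648617 ] [-3.13854222e+00 -2.53622192e-03  2.22099741e+00] [-1.78372704 -2.03739105 -1.22620636] 5.3167
pics/side7.png 4.285714285714286
pics/top7.png 5.0
```

View pics/side7.png

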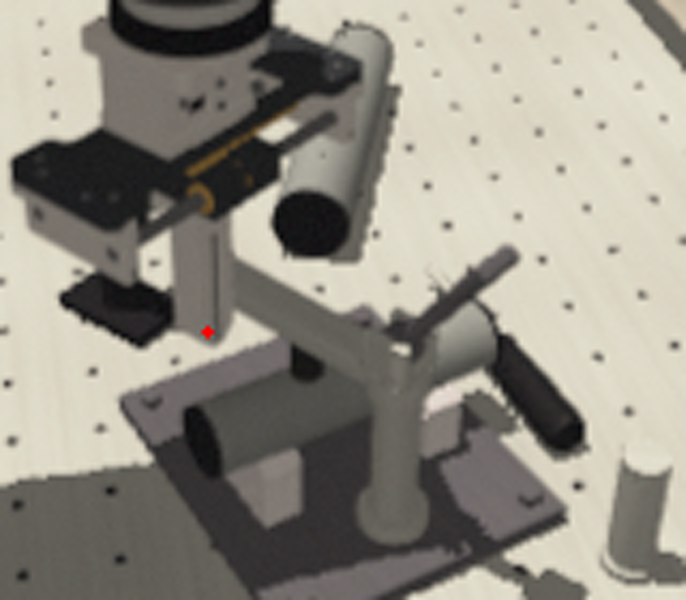

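View pics/top7.png

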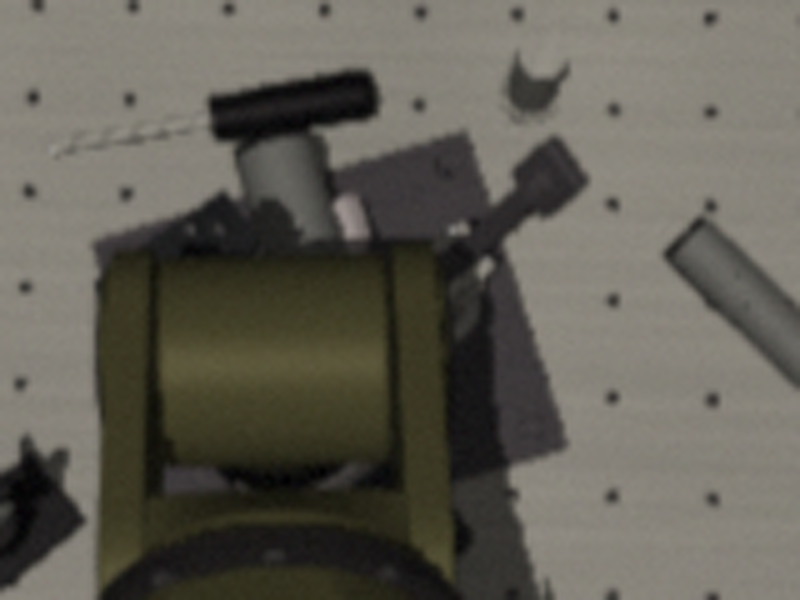

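The strap is at about 127°, the tube hasn't moved and the tip is well above it. About 19° remain.

Emit:
{"method": "step_arm", "body": {"steps": [{"x":0.001,"y":0.0075,"z":0.0,"ax":0.0,"ay":0.0,"az":4.0,"claw":0.0},{"x":0.001,"y":0.0075,"z":0.0,"ax":0.0,"ay":0.0,"az":4.0,"claw":0.0},{"x":0.001,"y":0.0075,"z":0.0,"ax":0.0,"ay":0.0,"az":4.0,"claw":0.0},{"x":0.001,"y":0.006,"z":0.0,"ax":0.0,"ay":0.0,"az":3.0,"claw":0.0}]}}

```text
time_s: 5.75
ee_pos: [0.5535, 0.0804, 0.065]
eef_rot: [-3.136, -0.002, 1.971]
force: [-2.0, -2.8, -0.4]
grip_width: 0.0006
```

```bash
python3 rel.py
```

```text
along 0.10967108329589541 n -0.02004259590268768 z 0.06503843302672008 dir deg 112.92395738820588 F [-1.98377307 -2.79261911 -0.40392859] -2.9148504184558175 q6 -0.32163743640081716
```

Emit:
{"method": "step_arm", "body": {"steps": [{"x":0.0005,"y":0.004,"z":0.0,"ax":0.0,"ay":0.0,"az":2.0,"claw":0.0}]}}

```text
time_s: 5.83
ee_pos: [0.5568, 0.0825, 0.065]
eef_rot: [-3.135, -0.002, 1.938]
force: [-3.3, -1.3, -0.6]
grip_width: 0.0005
```

```bash
python3 rel.py
```

```text
along 0.10970644864989566 n -0.019862755295294826 z 0.06502697498409113 dir deg 111.03395422303824 F [-3.27003334 -1.31093184 -0.61133009] -3.5226652688546465 q6 -0.2853725411898833
```

Emit:
{"method": "step_arm", "body": {"steps": [{"x":0.0005,"y":0.004,"z":0.0,"ax":0.0,"ay":0.0,"az":2.0,"claw":0.0},{"x":0.0,"y":0.003,"z":0.0,"ax":0.0,"ay":0.0,"az":1.0,"claw":0.0}]}}

```text
time_s: 6.0
ee_pos: [0.5591, 0.0843, 0.0648]
eef_rot: [-3.124, -0.003, 1.892]
force: [-38.0, -11.7, 23.5]
grip_width: 0.0002
```

```bash
python3 rel.py
```

```text
along 0.10965276087427599 n -0.02215258352893297 z 0.06480346346677338 dir deg 108.37558293090906 F [-38.01329212 -11.65908621  23.54738779] -39.75047555072885 q6 -0.2346427778671049
```

Emit:
{"method": "step_arm", "body": {"steps": [{"x":0.0,"y":0.003,"z":0.0,"ax":0.0,"ay":0.0,"az":0.0,"claw":0.0}]}}

```text
time_s: 6.08
ee_pos: [0.5586, 0.0841, 0.065]
eef_rot: [-3.116, -0.004, 1.895]
force: [-29.2, -10.4, 18.9]
grip_width: 0.0003
```

```bash
python3 rel.py
```

```text
along 0.10971490091574007 n -0.02227165032261052 z 0.06498990214685602 dir deg 108.58383675366522 F [-29.154182   -10.38269452  18.85789602] -30.942915829476956 q6 -0.23716930448611018
```

There's a sharp push-back of 30–40 N at strap angle ≈108°, which is the stop. Backing off and lifting.

Emit:
{"method": "step_arm", "body": {"steps": [{"x":0.0,"y":-0.015,"z":0.0,"ax":-0.7,"ay":0.0,"az":0.0,"claw":0.0},{"x":0.0,"y":-0.02,"z":-0.002,"ax":-0.7,"ay":0.0,"az":0.0,"claw":0.0},{"x":0.0,"y":-0.01,"z":-0.03,"ax":0.0,"ay":0.0,"az":0.0,"claw":0.0},{"x":0.0,"y":0.0,"z":-0.04,"ax":0.0,"ay":0.0,"az":0.0,"claw":0.0},{"x":0.0,"y":0.0,"z":-0.04,"ax":0.0,"ay":0.0,"az":0.0,"claw":0.0}]}}

```text
time_s: 6.5
ee_pos: [0.5088, 0.0675, 0.1742]
eef_rot: [-3.127, -0.008, 1.919]
force: [0.4, -0.2, 0.3]
grip_width: 0.0005
```

```bash
python3 rel.py; python3 look.py 8
```

```text
along 0.11166244601609848 n -0.0720631566349745 z 0.1741775181469791 dir deg 109.97630345627671 F [ 0.38987987 -0.23564108  0.3089868 ] 0.2859199433602929 q6 -0.29119542280060234
[0.50882519 0.06752512 0.17417752] [-3.12690937 -0.00809705  1.91944859] [ 0.38987987 -0.23564108  0.3089868 ] 6.5
pics/side8.png 4.285714285714286
pics/top8.png 5.0
```

View pics/side8.png

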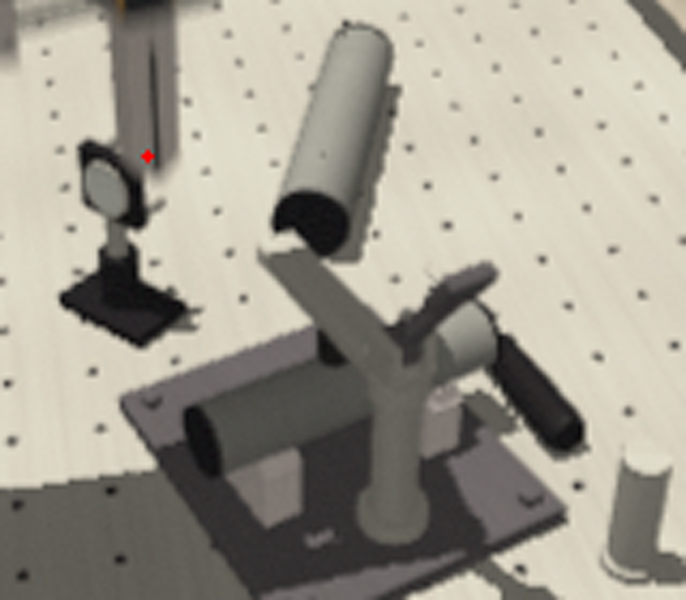

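View pics/top8.png

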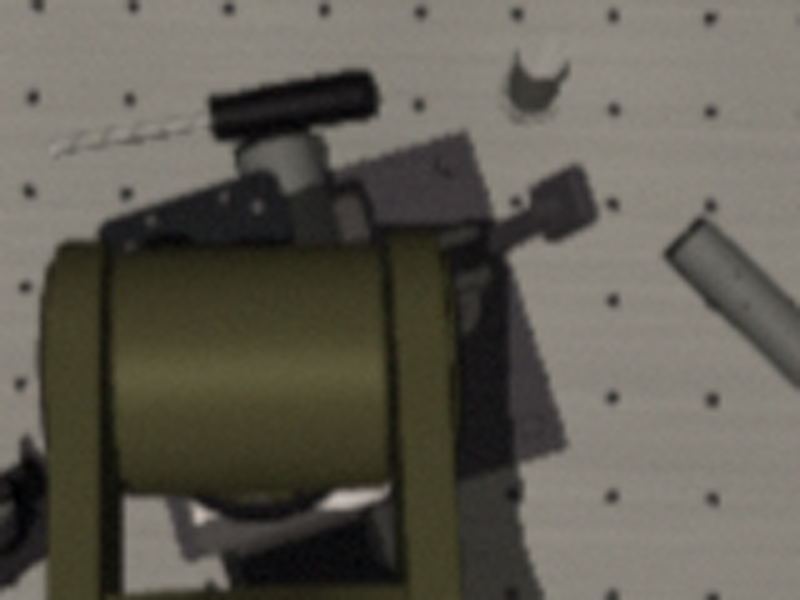

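```bash
cat > fit.py <<'E'
import sys
from h import *
d=np.load(f"side{sys.argv[1]}.npz")['d'];P=unproj("side",*np.meshgrid(np.arange(512),np.arange(384)),d).reshape(-1,3)
r=P-[.6147,-.0128,0]
m=(abs(P[:,2]-.114)<.007)&(np.hypot(r[:,0],r[:,1])<.135)&(np.hypot(r[:,0],r[:,1])>.03)&(r[:,1]>0.0)
q=P[m]; c=np.median(q,0); q=q[abs((q-c)[:,0])<.06]
c=q[:,:2].mean(0); v=np.linalg.svd(q[:,:2]-c,full_matrices=False)[2][0]; v*=np.sign(v[1]); t=(q[:,:2]-c)@v
print(len(q),c,np.degrees(np.arctan2(v[1],v[0])),"end",c+v*t.max(), "z",np.median(q[:,2]))
m=(abs(P[:,2]-.116)<.003)&m; 
th=np.degrees(np.arctan2(r[m,1],r[m,0])); print("polar angle mid",np.median(th), len(th))
# tube top
m=(P[:,2]>.05)&(P[:,2]<.08)&(abs(P[:,0]-.6)<.12)&(P[:,1]>0)&(P[:,1]<.12);q=P[m];v=np.linalg.svd(q[:,:2]-q[:,:2].mean(0),full_matrices=False)[2][0];print("tube",np.degrees(np.arctan2(v[1],v[0]))%180,q.mean(0))
E
python3 fit.py 8; python3 fit.py 0
python3 - <<'E'
from h import *
for a in (106,108,110,113):
    t=np.radians(a); e=np.array([.6147,-.0128,.117])+.125*np.array([np.cos(t),np.sin(t),0]); print(a,(proj("side",e)-[180,150])*4.2857)
E
```

```text
319 [0.59030238 0.05666937] 107.34169993150412 end [0.57568921 0.10346686] z 0.11512191981076964
polar angle mid 108.4123096556413 273
tube 16.020323608096987 [0.58959338 0.02890762 0.06519255]
123 [ 0.53901819 -0.00895285] 179.64276377340047 end [ 0.49121266 -0.00865479] z 0.11535821049522893
polar angle mid 177.51152014765614 122
tube 19.372428818474162 [0.61990674 0.03731954 0.06290521]
106 [276.60718169 227.52107593]
108 [269.52267422 229.80473373]
110 [262.54297549 232.24139211]
113 [252.28421324 236.18112302]
```

The strap measures 107–108°, so it's at its stop, and the tube and bystanders haven't moved. Now going above the hinge for the lever.

Emit:
{"method": "step_arm", "body": {"steps": [{"x":-0.028,"y":0.018,"z":-0.002,"ax":-0.8,"ay":0.0,"az":2.0,"claw":0.0},{"x":-0.028,"y":0.018,"z":0.0,"ax":0.0,"ay":0.0,"az":0.0,"claw":0.0},{"x":-0.028,"y":0.018,"z":0.0,"ax":0.0,"ay":0.0,"az":0.0,"claw":0.0},{"x":-0.02,"y":0.014,"z":0.0,"ax":0.0,"ay":0.0,"az":0.0,"claw":0.0},{"x":0.0,"y":0.0,"z":0.0,"ax":0.0,"ay":0.0,"az":0.0,"claw":0.0}]}}

```text
time_s: 7.02
ee_pos: [0.6139, -0.0114, 0.1841]
eef_rot: [3.122, -0.002, 1.907]
force: [-1.8, -0.0, -0.1]
grip_width: 0.0001
```

```bash
python3 rel.py; python3 look.py 9
```

```text
along 0.001604825387856429 n -0.0003135326793285447 z 0.184143149080808 dir deg 109.25211412341008 F [-1.75681566 -0.02181273 -0.07202824] -1.6657612170923641 q6 -0.4210604358335078
[ 0.61387485 -0.0113883   0.18414315] [ 3.12243434e+00 -2.37519669e-03  1.90680911e+00] [-1.75681566 -0.02181273 -0.07202824] 7.0167
pics/side9.png 4.285714285714286
pics/top9.png 5.0
```

View pics/side9.png

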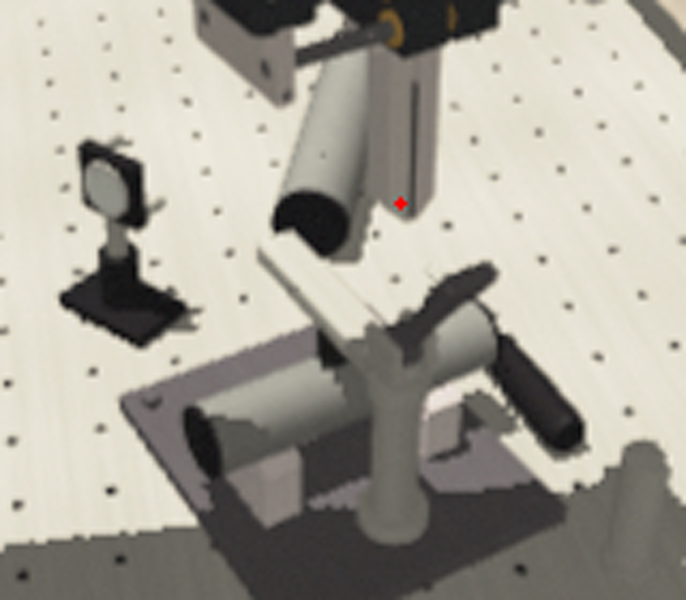

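View pics/top9.png

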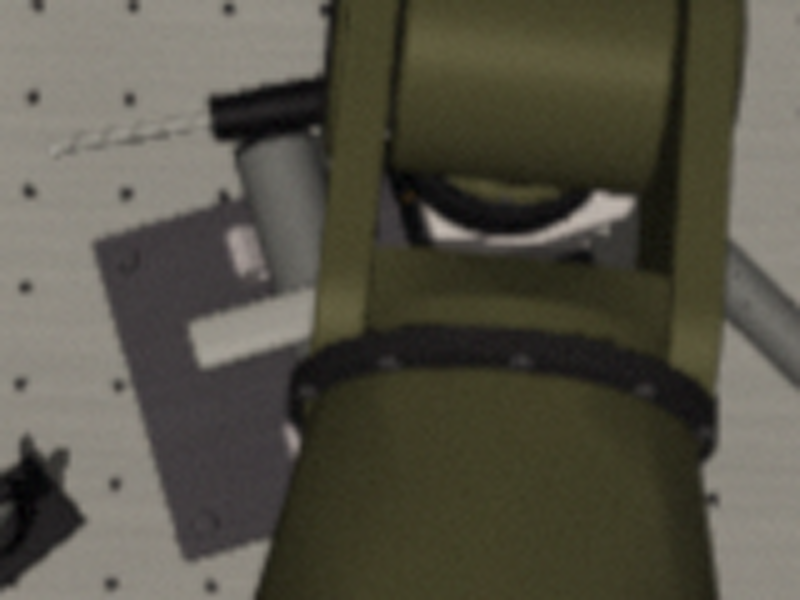

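The tip is above the hinge and the raised lever is ahead of it on the tool −x side. I'll descend a bit, then push outward and down along the lever's arc.

Emit:
{"method": "step_arm", "body": {"steps": [{"x":0.0,"y":0.0,"z":0.012,"ax":1.0,"ay":0.0,"az":1.0,"claw":0.0},{"x":-0.004,"y":0.0,"z":0.006,"ax":0.0,"ay":0.0,"az":0.0,"claw":0.0},{"x":-0.008,"y":0.0,"z":0.0,"ax":0.0,"ay":0.0,"az":0.0,"claw":0.0}]}}

```text
time_s: 7.37
ee_pos: [0.6142, -0.0184, 0.1644]
eef_rot: [-3.141, -0.004, 1.894]
force: [-0.7, 0.5, -0.7]
grip_width: 0.0005
```

```bash
python3 rel.py
```

```text
along -0.005165776463772739 n -0.002273768943745845 z 0.16437547736054953 dir deg 108.5175251796084 F [-0.71170879  0.52025381 -0.71716643] -0.5096313146012531 q6 -0.41500756173816283
```

Emit:
{"method": "step_arm", "body": {"steps": [{"x":-0.008,"y":0.002,"z":0.0,"ax":0.0,"ay":0.0,"az":0.5,"claw":0.0},{"x":-0.01,"y":0.001,"z":0.002,"ax":0.0,"ay":0.0,"az":0.0,"claw":0.0},{"x":-0.01,"y":0.0,"z":0.006,"ax":0.0,"ay":0.0,"az":0.0,"claw":0.0}]}}

```text
time_s: 7.62
ee_pos: [0.6263, -0.0448, 0.1565]
eef_rot: [-3.141, -0.004, 1.888]
force: [-1.3, 4.0, 0.3]
grip_width: 0.0005
```

```bash
python3 rel.py; python3 look.py 10
```

```text
along -0.03403656149424582 n 0.001016764240251651 z 0.1565098202006407 dir deg 108.15848344172908 F [-1.29556794  3.98120813  0.29301312] 0.009683300093689961 q6 -0.4491834520916625
[ 0.6262735  -0.04482461  0.15650982] [-3.14114456 -0.00411059  1.88772165] [-1.29556794  3.98120813  0.29301312] 7.6167
pics/side10.png 4.285714285714286
pics/top10.png 5.0
```

View pics/side10.png

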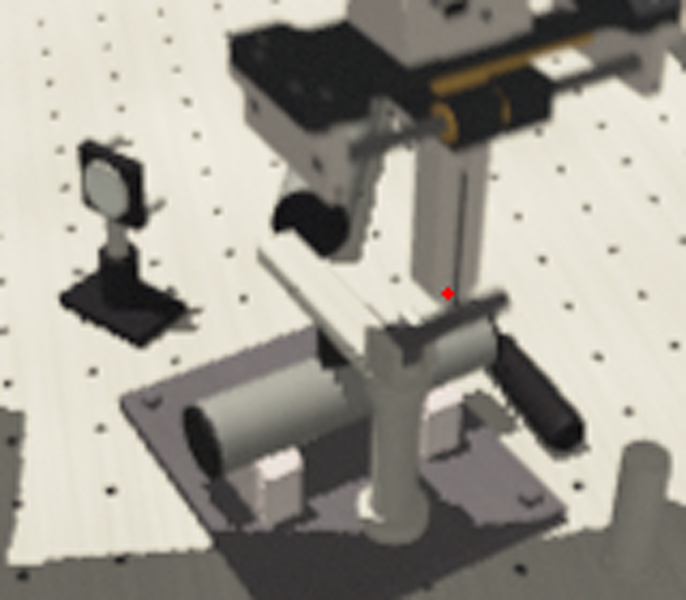

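The lever is turning down under the fingertips, with about 4 N of contact force. Continuing along the arc.

Emit:
{"method": "step_arm", "body": {"steps": [{"x":-0.007,"y":0.0,"z":0.005,"ax":0.0,"ay":0.0,"az":0.0,"claw":0.0},{"x":-0.007,"y":0.0,"z":0.009,"ax":0.0,"ay":0.0,"az":0.0,"claw":0.0},{"x":-0.005,"y":0.0,"z":0.009,"ax":0.0,"ay":0.0,"az":0.0,"claw":0.0}]}}

```text
time_s: 7.97
ee_pos: [0.6325, -0.0647, 0.1321]
eef_rot: [3.141, -0.004, 1.886]
force: [0.1, 2.8, 0.7]
grip_width: 0.0001
```

```bash
python3 rel.py
```

```text
along -0.054835725278949005 n 0.0008412182759099692 z 0.13209240645591036 dir deg 108.08255718447937 F [0.06832746 2.7503688  0.69482926] 0.9186316303080592 q6 -0.47782699876750334
```

Emit:
{"method": "step_arm", "body": {"steps": [{"x":-0.004,"y":0.0,"z":0.008,"ax":0.0,"ay":0.0,"az":0.0,"claw":0.0},{"x":-0.002,"y":0.0,"z":0.007,"ax":0.0,"ay":0.0,"az":0.0,"claw":0.0}]}}

```text
time_s: 8.13
ee_pos: [0.6345, -0.0715, 0.1147]
eef_rot: [-3.141, -0.004, 1.886]
force: [0.2, 2.2, 1.7]
grip_width: 0.0004
```

```bash
python3 rel.py
```

```text
along -0.06189493300961785 n 0.0006089096812679367 z 0.11467701338252698 dir deg 108.06249265437859 F [0.21199089 2.19799909 1.7446361 ] 0.8830424415759287 q6 -0.48770273890996474
```

Emit:
{"method": "step_arm", "body": {"steps": [{"x":-0.001,"y":0.0,"z":0.005,"ax":0.0,"ay":0.0,"az":0.0,"claw":0.0}]}}

```text
time_s: 8.22
ee_pos: [0.6351, -0.0725, 0.1096]
eef_rot: [3.141, -0.005, 1.886]
force: [-14.3, 14.3, 56.9]
grip_width: 0.0004
```

```bash
python3 rel.py
```

```text
along -0.06306966989618297 n 0.0008955795261215969 z 0.10962927518255866 dir deg 108.04829013664289 F [-14.33101254  14.31319879  56.93700528] -9.191372411619213 q6 -0.48941396317720187
```

A 57 N stop at reading 0.1096, which is a true 0.135. That is exactly the level lever's top. Holding one row, then lifting.

Emit:
{"method": "step_arm", "body": {"steps": [{"x":0.0,"y":0.0,"z":0.001,"ax":0.0,"ay":0.0,"az":0.0,"claw":0.0},{"x":0.0,"y":0.0,"z":-0.015,"ax":0.0,"ay":0.0,"az":0.0,"claw":0.0},{"x":0.0,"y":0.0,"z":-0.035,"ax":0.0,"ay":0.0,"az":0.0,"claw":0.0},{"x":0.0,"y":0.0,"z":-0.04,"ax":0.0,"ay":0.0,"az":0.0,"claw":0.0},{"x":0.0,"y":0.0,"z":-0.04,"ax":0.0,"ay":0.0,"az":0.0,"claw":0.0}]}}

```text
time_s: 8.63
ee_pos: [0.6321, -0.0729, 0.2342]
eef_rot: [-3.129, -0.011, 1.886]
force: [0.2, 1.0, 0.4]
grip_width: 0.0005
```

Emit:
{"method": "step_arm", "body": {"steps": [{"x":0.0,"y":-0.03,"z":-0.02,"ax":0.0,"ay":0.0,"az":0.0,"claw":0.0},{"x":0.0,"y":-0.04,"z":0.0,"ax":0.0,"ay":0.0,"az":0.0,"claw":0.0},{"x":0.0,"y":-0.04,"z":0.0,"ax":0.0,"ay":0.0,"az":0.0,"claw":0.0},{"x":0.0,"y":-0.04,"z":0.0,"ax":0.0,"ay":0.0,"az":0.0,"claw":0.0},{"x":0.0,"y":-0.03,"z":0.0,"ax":0.0,"ay":0.0,"az":0.0,"claw":0.0}]}}

```text
time_s: 9.05
ee_pos: [0.4609, -0.1303, 0.2614]
eef_rot: [-3.139, -0.002, 1.89]
force: [0.8, -1.0, 1.2]
grip_width: 0.0008
```

```bash
python3 rel.py; python3 look.py 11; python3 fit.py 11; python3 - <<'E'
from h import *
for n in("side","top"):
    d=np.load(n+"11.npz")['d'];P=unproj(n,*np.meshgrid(np.arange(512),np.arange(384)),d).reshape(-1,3)
    r=P-[.6147,-.0128,0]; h=r[:,:2]@[.309,-.951]; w=r[:,:2]@[.951,.309]
    for a in(.03,.045,.06,.075,.085):
        m=(abs(h-a)<.005)&(abs(w)<.006)&(P[:,2]>.09)&(P[:,2]<.25); print(n,a,m.sum(),np.percentile(P[m,2],[10,50,90]) if m.sum() else 0)
E
```

```text
along -0.06330641860684305 n -0.1829359189283329 z 0.26138965295938316 dir deg 108.29991179354664 F [ 0.80864938 -1.00812154  1.22176819] 0.4512116262319724 q6 -0.6714775979781277
[ 0.46089353 -0.13034499  0.26138965] [-3.13858001e+00 -2.35856106e-03  1.89019004e+00] [ 0.80864938 -1.00812154  1.22176819] 9.05
pics/side11.png 4.285714285714286
pics/top11.png 5.0
315 [0.5894997  0.05717031] 106.99610728154205 end [0.57543781 0.10317586] z 0.11508801446860278
polar angle mid 108.76576768165751 268
tube 17.20232603060859 [0.59025245 0.03004641 0.06575466]
side 0.03 30 [0.12565801 0.1328621  0.13444108]
side 0.045 29 [0.12664915 0.13271059 0.13402396]
side 0.06 27 [0.12971554 0.13321767 0.13412047]
side 0.075 21 [0.13256015 0.13322993 0.13429765]
side 0.085 24 [0.13227357 0.13346088 0.13488683]
top 0.03 21 [0.13106601 0.13367649 0.1352535 ]
top 0.045 23 [0.13053035 0.1332364  0.13576794]
top 0.06 23 [0.13183255 0.1335836  0.13751143]
top 0.075 24 [0.13122336 0.1341759  0.13594104]
top 0.085 22 [0.13199122 0.13330645 0.13577393]
```

View pics/side11.png

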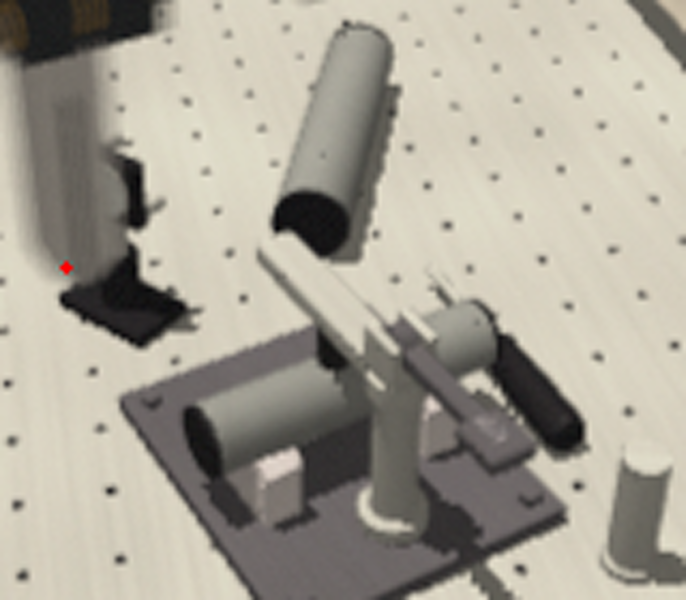

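View pics/top11.png

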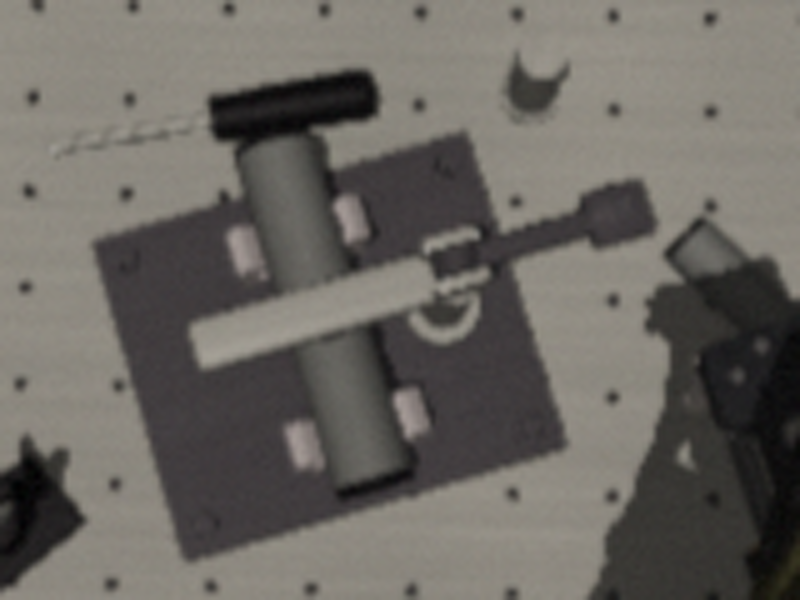

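The strap lies square across the tube and the lever is level, with its top at 0.133–0.134 all along. The tube, screwdriver, post and mirror mount are at the same pixels as before. I'll let the arm settle and hand in.

Emit:
{"method": "step_arm", "body": {"steps": [{"x":0.0,"y":0.0,"z":0.0,"ax":0.0,"ay":0.0,"az":0.0,"claw":0.0},{"x":0.0,"y":0.0,"z":0.0,"ax":0.0,"ay":0.0,"az":0.0,"claw":0.0}]}}

```text
time_s: 9.32
ee_pos: [0.4607, -0.1315, 0.2623]
eef_rot: [-3.14, -0.001, 1.887]
force: [0.3, -0.5, 1.0]
grip_width: 0.0004
```

```bash
python3 -c "
from station import ticket
print(ticket.hand_in())"
```

```text
the job is handed in; nothing more can be done
None
```

The tube is clamped. I pushed the strap round to its stop with the outside of the closed fingers, and only then pressed the cam lever down to its stop with the fingertips. I handed in at 9.3 s with the arm clear of everything.

**Last checks:**
- **Strap:** at the stop it pushed back with 30–40 N. Afterwards it measured about 107–109°, and square across the tube is about 108°.
- **Lever:** it met its stop at 57 N. Its top now lies level at 133–134 mm in both cameras.
- **Tube and bystanders:** the tube, screwdriver, spare post and mirror mount looked unmoved in the final pictures.
- **Pad:** I did not see it touch the tube, because the strap hides it. I infer contact from the lever being fully down.

**What went wrong or disagreed:**
- **Height reading:** the measured tool height was about 25 mm lower than the cameras and the contacts showed.
- **First push:** because of that, the fingertips slid onto the top of the strap and pressed on it with about 28 N. This turned the strap about 4° in the closing direction. I lifted off, corrected for the height and pushed again from the side.
- **Tube angle:** the side-camera depth fits gave 16–19° across the job. I put that down to the tube being partly hidden.

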